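Show the blue test cassette to the reader camera

TASK

First switch on the reader's lamp by pushing its red toggle lever fully over to the green-marked side. Then take the blue-topped test cassette out of the rack and hold it in the air in front of the reader camera: its result window 12 cm from the lens, centred on and square to the downward-tilted line of sight, window towards the lens and blue end uppermost, and finish still holding it there, steady. Do not touch the reader stand or its camera head, and leave the other cassettes and everything else on the bench where they are.

Things in the scene. Friction and masses are not known exactly. Their poses are not given: they have to be found in the camera images.
- blue_center (a point): centre of the blue-topped cassette, the one to present: an upright flat white plastic plate 10 mm thick (its x axis), 30 mm wide (y), 100 mm tall (z), about 40 g, whose top 28 mm are blue. Its result window (black frame 20 x 26 mm with a pale strip and two red lines) is on the +x face; z points to the blue end. It stands 22 mm deep in a rack slot with 1.5 mm play, its underside 12 mm above the bench
- blue_window (a point): centre of the blue cassette's result window, on its +x face, 13 mm below and 5 mm in front of the cassette's centre; same axes as the cassette
- blue: the blue-topped cassette as a whole; origin at the centre of its underside, 50 mm below its centre; same axes
- yellow_center (a point): centre of the yellow-topped cassette, same shape, to be left in the rack
- green_center (a point): centre of the green-topped cassette, same shape, to be left in the rack
- rack: fixed white slotted rack, 60 x 190 x 34 mm (x, y, z), origin at the centre of its underside. Three slots in a row along y at -62, 0 and +62 mm, one cassette in each, all windows facing the rack's +x; which colour stands where varies
- lens (a point): centre of the reader camera's front glass, about 0.24 m above the bench. Its axes are those of the camera head: the line of sight runs along -x, tilted 0.35 rad (20 degrees) down from level; y is level; z is the upward direction of the picture. A cassette held right has its own axes parallel to these, with its window at (-120, 0, 0) mm in this frame
- reader_head: the reader's white camera head, fixed on the stand: box 65 x 55 x 50 mm with a black lens barrel with a yellow ring on its -x side; origin on the lens axis 40 mm behind the front glass; axes as for the lens
- reader: the fixed reader stand that carries the head: grey foot plate 160 x 120 x 14 mm, reaching from 30 mm in front of (-x) to 130 mm behind the origin, a 22 mm post 75 mm behind the origin up to 0.274 m; origin on the bench under the head; -x is the horizontal direction in which the camera looks
- lamp_box: fixed white control box with the reader's lamp switch on top: 100 x 90 x 30 mm (x, y, z), origin at the centre of its underside; a black mark near its -x edge (off) and a green mark near its +x edge (on)
- lamp_tip (a point): centre of the red ball (26 mm diameter) at the end of the toggle lever. The lever turns about a level axis along the box's y, 52 mm above the bench over the box's centre; the ball is 50 mm from that axis; below it is a grey housing 70 x 50 mm, up to 65 mm above the bench
- lamp (a joint): lamp lever angle in rad: 0 leans 0.5 rad towards the box's -x side (off), 0.5 upright, 1.0 leans 0.5 rad towards the box's +x side (stop, lamp on). Stays where it is left; about 1.5 N at the ball moves it
- cup: empty white paper cup, 74 mm wide, 90 mm tall, origin under its centre; leave alone
- tube_block: white foam block 60 x 90 mm with six capped tubes, 77 mm tall; origin under its centre; leave alone
- pipette: pipette lying along its x axis, 230 mm long, 25 mm high; leave alone
- dishes: two stacked red dishes, 90 mm across, 28 mm tall; leave alone
- notepad: yellow sticky-note pad, 76 x 76 x 14 mm; leave alone
Mind the look-alikes: they are no part of the job. Leave any orange look-alike of the lamp_box alone.

How it is judged:
By the outcome, as a careful person would: the job done as asked, in the order asked, and still so for the second after the job is handed in, while the arm keeps its last pose, push and grip.
It also fails if it takes over 48 s, if anything falls off the work surface, if the arm or the gripper's body presses on something with over 40 N, if the wrist force passes 120 N, or if a joint passes its speed limit or range.

ROBOT

A 6-joint arm with a two-finger parallel gripper is mounted at the origin on the work surface. World frame = base frame: x ahead of the robot, y to its left, z up, the work surface at z = 0. Lengths are in m, angles in degrees, forces in N, time in s.
With the tool pointing down it reaches from about 0.4 to 0.825 m from the base axis. Payload 7 kg.
Tool frame: the origin (TCP) lies midway between the tips of the shut fingers; the grasp point (between the pads) lies 19 mm behind it; z points along the fingers, y is the line along which they close (so a half turn about z gives the same grasp; the last joint's range is limited). The gripper opens to 88 mm and grips with 3 to 60 N. Pads are 19 mm wide; open, the fingers measure 130 mm over their backs; the gripper's body (78 mm by 193 mm) begins 47 mm behind the grasp point.
Start: joints at [79.933, 20.546, 0.682, 0, -70.136, -16.507], TCP at [0.302, 0.604, 0.227] pointing down, gripper open.
Joint ranges: [-176.03, 176.03], [-82.01, 121.73], [-58.28, 71.71], [-173.87, 95.51], [-174.79, -0.11], [-173.66, 173.66]. Speed limits (degrees/s): [136.94, 136.94, 172.46, 180, 180, 180].

INTERFACE

Orientations are given as [roll, pitch, yaw] about the fixed x, y, z axes, in that order (R = Rz(yaw) Ry(pitch) Rx(roll)).
In Python, from plant import r, eyes, workorder gives the robot as it stands.
- The arm moves only by the tool step_arm, never from a script. Its argument "plan" is a list of rows, each a list of 5 numbers: the shift along the tool's x, y, z each as a share of 25 cm, from -1 to 1, then the turn about the tool's z as a share of 60 degrees, from -1 to 1, then the finger opening in mm, from 0 to 87.6. In form: [[x, y, z, turn, jaw], ...]. A call has 1 to 12 rows; each row is the pose to reach, as a shift and turn from the pose commanded when the call began, along the tool's axes at that moment; what a row does not reach only later rows make up. A row lasts 1/12 s, in which the tool goes at most 41.7 mm and 7.16 degrees, less where a joint would pass 70% of its speed; a pose out of reach is approached as far as the arm can. A call with a number of a shift or a turn outside -1 to 1 is refused whole. A call with a gripper value outside its range is refused whole. The fingers move at their own pace and stop on an object; "newtons" is the grip in N (left out, the last holds). Time passes only in rows, so rows that repeat a pose let the fingers close. It gives the time, the measured TCP pose, the force, the opening and the grip force at its end, in the units of the state.
- r.get_state(): the state, without advancing time (a new reading comes with each control period).
- eyes.capture(name): name is "scene" or "top"; returns the picture (480x640x3 uint8, red, green, blue); there is no depth.
- eyes.camera_model(name): a dict with "fov_y" (degrees; the focal length in pixels is half the picture's height over the tangent of half this angle, whatever the lens; pixels are square), "cx", "cy" (the principal point, pixels), "k1" (the pictures are not rectified: a ray, as slopes to the right and down, at radius r is drawn at 1 + k1 r^2 times it, then the intrinsics apply), "world_to_cam" (4x4, takes a point from world to camera coordinates). Camera axes: x right, y up, looking along -z (the intrinsics and any distortion apply to the point x, -y, -z); pixel columns grow to the right and rows downward; lengths in m; the calibration is good to about 2 mm. A picture is of the moment at which its call begins. camera_model takes no time and is no camera call.
- workorder.close_job(): hands the job in; it is judged then, once.
The state is a dict: "time_s": time; "joints": joint angles; "qd": joint speeds; "joint_torque": joint torques, N m; "tcp_pos": TCP position; "eef_rot": TCP orientation; "contact_force": force on the tool from outside, world axes, zero at the start; "moment": the same for the moment, N m; "gripper_width": finger opening in m; "gripper_force": force on a finger pad.
Only numpy, scipy, OpenCV 4.12 (cv2) and the standard library are available. Lean on these libraries where they do the work, as an engineer would, in place of code of your own. Each camera call takes 0.05 s, during which the arm holds its last target. There are 200 camera calls.

## Working session

There is one attempt and no reset: what is moved stays moved. The work goes in short steps, Python scripts to look and compute and a tool call to move; the robot and the scene stay as the last step left them, time stands still between calls to the robot, and variables do not carry over. Pictures are saved under pics/ and viewed, at most 14 in all, crops included, and the job is handed in when it is done.

Besides the shell and the picture viewer there is one more tool, called as name(argument=value, ...) on one line, values as JSON. step_arm: Moves the arm, as the interface text tells. Its arguments: {"type":"object","properties":{"plan":{"type":"array"},"newtons":{"type":"number"}},"required":["plan"]}

```bash
mkdir -p pics; ls
python3 - <<'E'
from plant import r, eyes, workorder
import cv2
for n in ("scene","top"):
    cv2.imwrite(f"pics/{n}0.png", eyes.capture(n)[:,:,::-1]); print(eyes.camera_model(n))
print(r.get_state())
E
```

```text
pics
{'fov_y': 57.805500088194485, 'cx': 312.9998778602479, 'cy': 238.72735258172492, 'k1': -0.03816700200088306, 'world_to_cam': array([[-0.6429834 ,  0.76584629, -0.00719756,  0.39406653],
       [-0.48241534, -0.39768769,  0.78046136,  0.08907465],
       [ 0.59485106,  0.50529592,  0.62516258, -1.32483965],
       [ 0.        ,  0.        ,  0.        ,  1.        ]])}
{'fov_y': 51.46255737451184, 'cx': 319.13504741690076, 'cy': 244.31703081870702, 'k1': -0.13586474170076213, 'world_to_cam': array([[ 0.01688473, -0.99980991,  0.00974931, -0.06297267],
       [ 0.98823211,  0.0181702 ,  0.15187873, -0.57828015],
       [-0.15202701,  0.00707015,  0.98835105, -1.33373846],
       [ 0.        ,  0.        ,  0.        ,  1.        ]])}
{'time_s': 0.1, 'joints': array([ 7.99323375e+01,  2.05874588e+01,  6.40199007e-01, -1.81285294e-02,
       -7.01353134e+01, -1.65085553e+01]), 'qd': array([-0.02098549, -0.04822055,  0.11436196,  0.14394419,  0.01085917,
       -0.02586655]), 'joint_torque': array([-9.62793092e-04, -5.84160590e+01,  2.93751991e+01,  7.01553985e+00,
        1.02136118e-02, -5.91985963e-05]), 'tcp_pos': array([0.30179781, 0.60329842, 0.22572263]), 'eef_rot': array([ 1.79915988e+02, -7.12564825e-03, -2.65823849e+01]), 'contact_force': array([ 0.03260593,  0.79303374, -0.4119081 ]), 'moment': array([-0.03567732, -0.02136823, -0.01608166]), 'gripper_force': 0.0, 'gripper_width': 0.08737400352183446}
```

View pics/scene0.png

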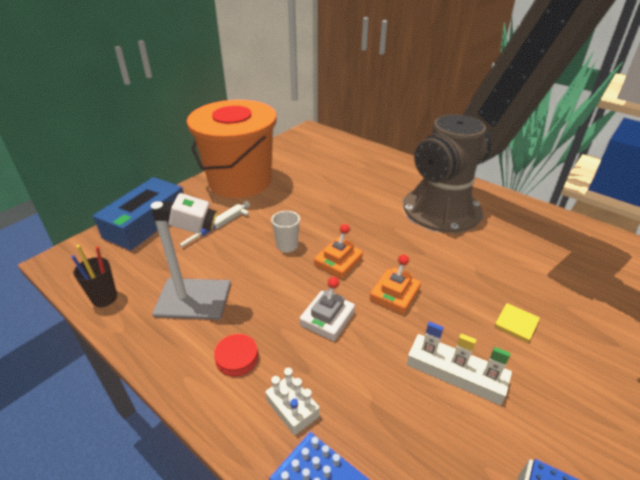

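View pics/top0.png

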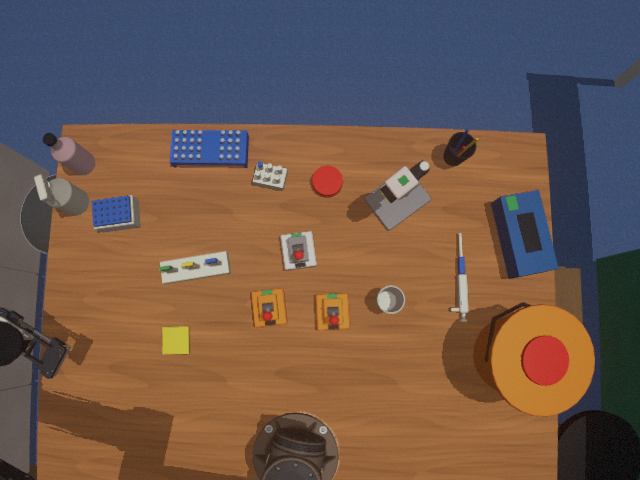

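Scene: the white lamp box with a grey housing sits at (328,308), and two orange look-alikes sit at (338,255) and (396,287). The rack is at (460,365) with the cassettes blue (433,330), yellow and green. The reader is at (190,250). Top: the lamp box is at (298,250), the rack at (195,267) with blue at (211,262), and the reader head at (402,183) looking towards the lower left.

```bash
cat > h.py <<'E'
import numpy as np, cv2
from plant import r, eyes, workorder
M={n:eyes.camera_model(n) for n in("scene","top")}
F=np.diag([1.,-1,-1])
def cam(n):
    m=M[n]; f=240/np.tan(np.radians(m["fov_y"]/2))
    K=np.array([[f,0,m["cx"]],[0,f,m["cy"]],[0,0,1]]); W=m["world_to_cam"]
    return K,np.array([m["k1"],0,0,0]),F@W[:3,:3],F@W[:3,3]
def proj(n,P):
    K,d,R,t=cam(n); return cv2.projectPoints(np.atleast_2d(np.float64(P)),cv2.Rodrigues(R)[0],t,K,d)[0][:,0]
def ray(n,uv):
    K,d,R,t=cam(n); p=cv2.undistortPoints(np.float64([[uv]]),K,d)[0,0]
    v=R.T@np.array([*p,1]); return -R.T@t, v/np.linalg.norm(v)
def atz(n,uv,z):
    c,v=ray(n,uv); return c+v*(z-c[2])/v[2]
def tri(a,b):
    (c1,v1),(c2,v2)=ray("scene",a),ray("top",b)
    s=np.linalg.lstsq(np.c_[v1,-v2],c2-c1,rcond=None)[0]
    p,q=c1+s[0]*v1,c2+s[1]*v2; return (p+q)/2,np.linalg.norm(p-q)
def crop(im,x,y,w,h,k,step=10):
    c=cv2.resize(im[y:y+h,x:x+w],None,fx=k,fy=k,interpolation=cv2.INTER_CUBIC)[:,:,::-1].copy()
    for u in range(-(-x//step)*step,x+w,step):
        cv2.line(c,((u-x)*k+k//2,0),((u-x)*k+k//2,4),(0,0,255),1); 
        if u%20==0: cv2.putText(c,str(u),((u-x)*k-6,14),0,.33,(0,0,255))
    for v in range(-(-y//step)*step,y+h,step):
        cv2.line(c,(0,(v-y)*k+k//2),(4,(v-y)*k+k//2),(0,0,255),1)
        if v%20==0: cv2.putText(c,str(v),(5,(v-y)*k+6),0,.33,(0,0,255))
    return c
E
python3 - <<'E'
from h import *
s=cv2.imread("pics/scene0.png")[:,:,::-1];t=cv2.imread("pics/top0.png")[:,:,::-1]
for n in M: print(n,ray(n,(320,240)))
a=np.vstack([np.hstack([crop(s,402,315,114,86,3.5.__int__() if 0 else 3),crop(s,295,265,66,86,6)[:258*2:2,::2] if 0 else crop(s,290,272,76,86,3)]),])
def fit(c,W,H): 
    o=np.zeros((H,W,3),np.uint8); o[:min(H,c.shape[0]),:min(W,c.shape[1])]=c[:H,:W]; return o
o=np.vstack([np.hstack([fit(crop(s,404,316,114,86,4),460,300+45),fit(crop(s,294,272,68,70,5),340,345)]),
 np.hstack([fit(crop(t,154,242,82,50,5),460,255),fit(crop(t,272,224,50,50,5),340,255)])])
cv2.imwrite("pics/m1.png",o)
o=np.hstack([fit(crop(s,145,195,95,125,4),390,520),fit(crop(t,358,155,80,80,5),400,520)])
cv2.imwrite("pics/m2.png",o)
E
```

```text
scene (array([1.08443148, 0.40306557, 0.76155717]), array([-0.60371193, -0.49173326, -0.62747933]))
top (array([ 0.36977402, -0.04302351,  1.4066442 ]), array([ 0.16061709, -0.00864887, -0.9869789 ]))
```

View pics/m1.png

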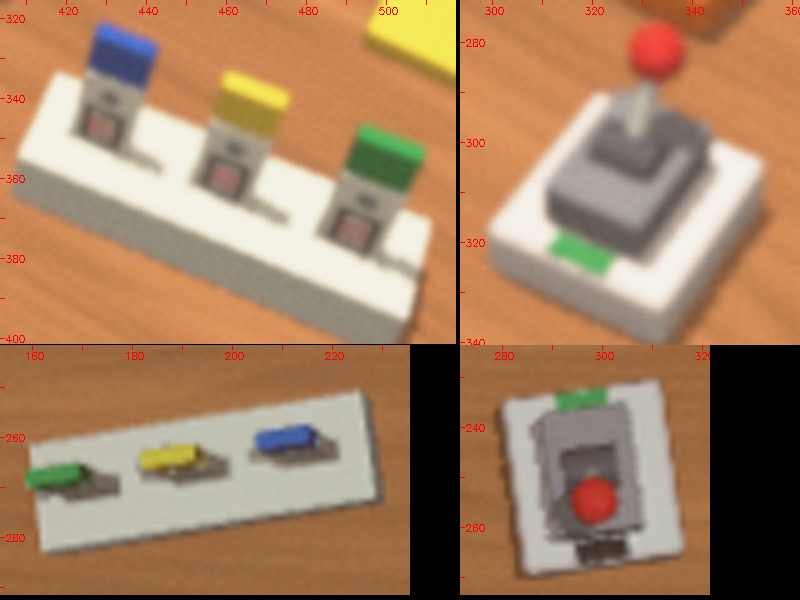

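View pics/m2.png

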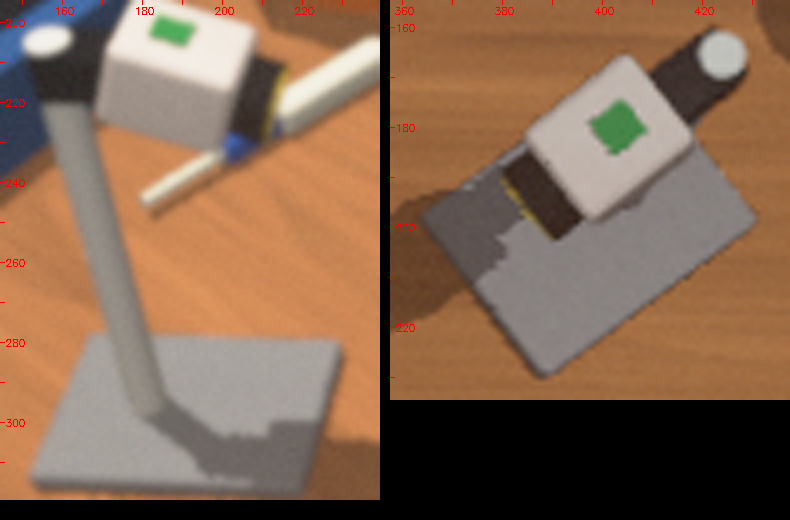

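```bash
cat > fit.py <<'E'
from h import *
from scipy.optimize import least_squares
def rz(a): return np.array([[np.cos(a),-np.sin(a),0],[np.sin(a),np.cos(a),0],[0,0,1]])
def fit(name,loc,obs,g):
    def res(p): return np.concatenate([(proj(n,rz(p[2])@loc[i]+[p[0],p[1],0])[0]-uv) for n,i,uv in obs])
    s=least_squares(res,g,loss="soft_l1"); print(name,s.x.round(4),np.degrees(s.x[2]).round(2),"res",res(s.x).round(1)); return s.x
def box(x0,x1,y0,y1,z): return np.array([[x1,y1,z],[x1,y0,z],[x0,y0,z],[x0,y1,z]])  # +x+y,+x-y,-x-y,-x+y
S,T="scene","top"
rack=fit("rack",box(-.03,.03,-.095,.095,.034),[(T,0,(159.5,261.5)),(T,1,(226.1,250.7)),(T,2,(229.5,272.5)),(T,3,(161.9,282.9)),
 (S,1,(408,353.5)),(S,2,(417.8,333.8)),(S,3,(511.3,369.5)),(S,0,(505.5,395))],[.5,.3,0])
lamp=fit("lamp",box(-.05,.05,-.045,.045,.03),[(T,0,(280.1,234.9)),(T,1,(311.5,230.7)),(T,2,(316.1,264.3)),(T,3,(284.5,269.3)),
 (S,1,(299.5,316.5)),(S,2,(321.5,290.5)),(S,3,(354.5,303.5)),(S,0,(334.5,333.5))],[.5,0,0])
# reader: +x away from the view direction (to -y,+x)
rd=fit("reader",box(-.03,.13,-.06,.06,.014),[(T,3,(364.1,198.1)) ,(T,2,(388.5,229.9)),(T,1,(430.9,198.1)),
 (S,0,(152.5,314.5)),(S,1,(167.5,277.5)),(S,2,(230,280.3)),(S,3,(219.5,317))],[.6,-.2,-.9])
if __name__=="__main__":
    print("ball",tri((332.7,281.9),(298.5,254.5)), "ball exp",rz(lamp[2])@[-.05*np.sin(.5),0,.052+.05*np.cos(.5)]+[lamp[0],lamp[1],0])
    print("lens tri",tri((214,220.5),(385.3,196.3)),"from foot",rz(rd[2])@[-.0376,0,.24]+[rd[0],rd[1],0])
    # blue top centre: top image quad centre (286,438)/ scene (127,40)
    for nm,y in (("b",-.062),("y",0),("g",.062)):
        P=rz(rack[2])@[0,y,.112]+[rack[0],rack[1],0]; print(nm,P,proj(S,P)[0],proj(T,P)[0])
    a=.35; ax=np.array([np.cos(a),0,np.sin(a)])
    # head box corners predicted for box centred on x offset
    H=rz(rd[2])@[0,0,.2537]+[rd[0],rd[1],0]
    R=rz(rd[2])@np.array([[np.cos(a),0,-np.sin(a)],[0,1,0],[np.sin(a),0,np.cos(a)]])
    for c in ([-.0325,.0275,.025],[-.0325,-.0275,.025],[.0325,-.0275,.025],[.0325,.0275,.025]): print("head",proj(T,R@c+H)[0],proj(S,R@c+H)[0])
E
python3 fit.py
```

```text
rack [0.5093 0.2911 0.185 ] 10.6 res [1.4 1.  1.2 0.7 0.8 0.  1.6 0.7 0.4 1.4 0.4 0.3 0.2 1.7 0.  0.5]
lamp [0.5647 0.0036 0.1615] 9.25 res [ 0.4 -0.2  0.7 -0.5  1.2  1.   0.7  0.6 -0.5  1.6  0.2 -0.6  1.7  0.8
  0.6  1.1]
reader [ 0.6934 -0.2398 -0.9227] -52.86 res [-0.2 -0.7  0.7  0.6  1.6  0.6 -1.2  0.3 -0.   0.7  0.9 -0.   1.   0.4]
ball (array([5.43204080e-01, 2.53259226e-04, 1.02161602e-01]), np.float64(0.003490220693061217)) ball exp [ 5.41016957e-01 -2.10884774e-04  9.58791281e-02]
lens tri (array([ 0.67055558, -0.21030614,  0.2403742 ]), np.float64(0.0027364098809572347)) from foot [ 0.67068613 -0.2098164   0.24      ]
b [0.52068103 0.23013806 0.112     ] [435.54579459 325.50992951] [211.41878916 260.49608841]
y [0.5092736 0.2910796 0.112    ] [467.87526167 337.93762179] [188.37221607 264.33187432]
g [0.49786616 0.35202113 0.112     ] [501.92065387 351.00249252] [165.49853938 268.14003933]
head [379.49876899 184.40891068] [210.40340061 218.48955191]
head [393.57786704 202.69159177] [216.70536591 202.66318505]
head [415.57968551 185.5735951 ] [185.38439587 192.87550134]
head [401.22806601 167.18895867] [177.40555101 208.38781165]
```

The three boxes fit their given sizes to about 1 px. The lens found by triangulation agrees with the foot-plate fit to 1 mm, at z 0.240. Candidates for the lamp switch (scene pixels) are white (328,308), orange (338,255) and orange (396,287). The white one with the grey housing fits, and the crop confirmed it. The tool can't tilt, so after lifting the cassette I'll pivot it 20° in the grip against the rack's front edge. First I travel to the lamp.

step_arm(plan=[[0.91,0.77,0,-0.6,0],[0.91,0.77,0,-0.6,0],[0.91,0.77,0,-0.6,0],[0.91,0.77,0,-0.6,0],[0.91,0.77,0,-0.6,0],[0.91,0.77,0,-0.6,0],[0.91,0.77,0,-0.6,0],[0.91,0.77,0,-0.6,0],[0.91,0.77,0,-0.6,0],[0.91,0.77,0,-0.6,0]], newtons=10)

```text
time_s: 0.93
tcp_pos: [0.4196, 0.3294, 0.2266]
eef_rot: [-180.0, -0.0, 9.3]
contact_force: [-0.3, 0.6, 0.3]
gripper_width: 0.0264
gripper_force: 0.0
```

step_arm(plan=[[0.1,1,0,0,0],[0.1,1,0,0,0],[0.1,1,0,0,0],[0.1,1,0,0,0],[0.1,1,0,0,0],[0.1,1,0,0,0],[0.1,1,0,0,0]])

```text
time_s: 1.52
tcp_pos: [0.4856, 0.0833, 0.2263]
eef_rot: [179.9, 0.1, 9.3]
contact_force: [0.3, 0.4, 0.2]
gripper_width: 0.0003
gripper_force: 0.0
```

step_arm(plan=[[0,0.38,0,0,0],[0,0.38,0,0,0],[0,0.38,0.3,0,0],[0,0.38,0.3,0,0],[0,0.38,0.3,0,0]])

```text
time_s: 1.93
tcp_pos: [0.4967, -0.0075, 0.1456]
eef_rot: [180.0, 0.6, 9.3]
contact_force: [-1.5, -0.4, -0.5]
gripper_width: -0.0001
gripper_force: 0.0
```

step_arm(plan=[[0,0,0.26,0,0],[0,0,0.26,0,0],[0,0,0.26,0,0],[0,0,0.26,0,0]])

```text
time_s: 2.27
tcp_pos: [0.5009, -0.0055, 0.0871]
eef_rot: [179.9, 0.1, 9.5]
contact_force: [0.0, -0.3, 0.4]
gripper_width: 0.0002
gripper_force: 0.0
```

step_arm(plan=[[0.06,0,0,0,0],[0.1,0,0,0,0],[0.14,0,0,0,0],[0.18,0,0,0,0],[0.21,0,0,0,0],[0.24,0,0,0,0],[0.26,0,0,0,0],[0.26,0,0,0,0]])

```text
time_s: 2.93
tcp_pos: [0.5657, 0.0043, 0.0864]
eef_rot: [180.0, -0.0, 9.4]
contact_force: [1.0, -0.1, -0.3]
gripper_width: 0.0006
gripper_force: 0.0
```

step_arm(plan=[[0.012,0,0,0,0],[0.016,0,0,0,0],[0.016,0,0,0,0]])

```text
time_s: 3.18
tcp_pos: [0.5667, 0.0043, 0.086]
eef_rot: [180.0, 0.2, 9.4]
contact_force: [-5.6, 0.0, 2.2]
gripper_width: 0.0005
gripper_force: 2.6
```

step_arm(plan=[[0.008,0,0,0,0],[0.012,0,0,0,0],[0.012,0,0,0,0]])

```text
time_s: 3.43
tcp_pos: [0.5672, 0.004, 0.0857]
eef_rot: [180.0, 0.5, 9.4]
contact_force: [-11.7, -1.7, 6.9]
gripper_width: 0.0005
gripper_force: 6.3
```

step_arm(plan=[[-0.16,0,0,0,0],[-0.2,0,0,0,0],[-0.2,0,-0.5,0,0],[-0.2,0,-0.5,0,40],[-0.2,0,-0.5,0,40],[-0.2,-0.9,-0.5,0,40],[-0.2,-0.9,-0.5,0,40],[-0.2,-0.9,-0.5,0,40],[-0.2,-0.9,-0.5,0,40],[-0.2,-0.9,-0.5,0,40],[-0.2,-0.9,-0.5,0,40],[-0.2,-0.9,-0.5,0,40]])

```text
time_s: 4.43
tcp_pos: [0.4848, 0.2226, 0.2117]
eef_rot: [-179.9, -0.1, 9.6]
contact_force: [0.3, -0.0, 0.1]
gripper_width: 0.0401
gripper_force: 0.0
```

Run:
```python
from h import *
s=r.get_state();print(s["tcp_pos"],s["eef_rot"],s["gripper_width"],s["joints"].round(1))
a,t=eyes.capture("scene"),eyes.capture("top")
def f(c,W,H):
    o=np.zeros((H,W,3),np.uint8); o[:min(H,c.shape[0]),:min(W,c.shape[1])]=c[:H,:W]; return o
cv2.imwrite("pics/m3.png",np.vstack([np.hstack([f(crop(a,294,262,68,75,5),345,300),f(crop(a,404,270,112,75,4),450,300)]),np.hstack([f(crop(t,272,224,60,60,5),345,300),f(crop(t,150,230,110,75,4),450,300)])]))
```

```text
[0.48480704 0.22256599 0.2117272 ] [-1.79947725e+02 -6.00481442e-02  9.63746545e+00] 0.040107158138826815 [ 45.7   7.8 -18.5  -0.  -63.7  53.9]
```

View pics/m3.png

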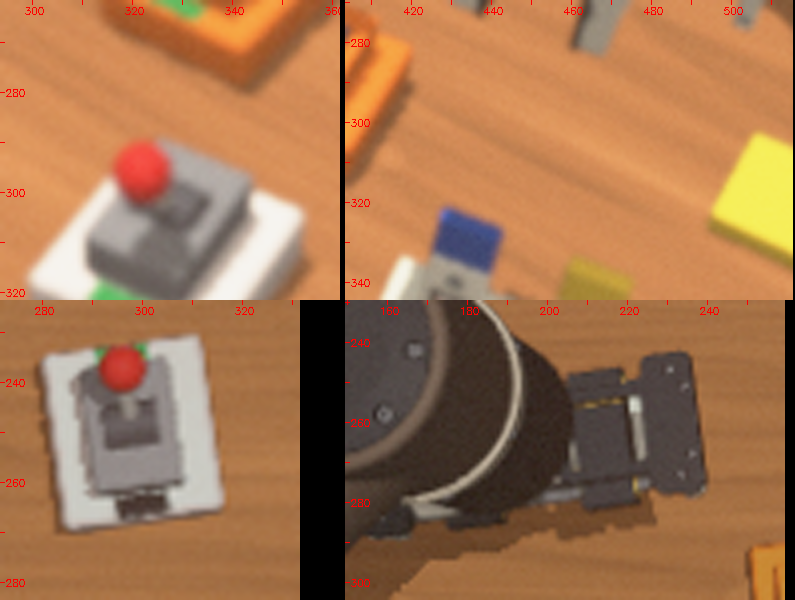

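The lamp lever now lies over the green side: ball at (122,365) in the top crop, on the green mark. Cassettes: blue top (211,261), yellow (187,264), green (165,268). Blue is the target and it matches the rack slot at -62 mm. Now the grasp.

step_arm(plan=[[0.146,-0.005,0,-0.017,38],[0.146,-0.005,0.2,-0.017,38],[0.146,-0.005,0.3,-0.017,38],[0.146,-0.005,0.3,-0.017,38],[0.146,-0.005,0.3,-0.017,38]])

```text
time_s: 4.95
tcp_pos: [0.5205, 0.2243, 0.1357]
eef_rot: [179.9, 0.2, 10.4]
contact_force: [0.7, -1.1, 0.9]
gripper_width: 0.0379
gripper_force: 0.0
```

Run:
```python
from h import *
s=r.get_state();print(s["tcp_pos"],s["eef_rot"],s["gripper_width"])
a,t=eyes.capture("scene"),eyes.capture("top")
cv2.imwrite("pics/m4.png",crop(a,390,270,130,110,5))
```

```text
[0.52054595 0.22433359 0.13569931] [179.85947751   0.18889752  10.37949037] 0.03789519320873216
```

View pics/m4.png

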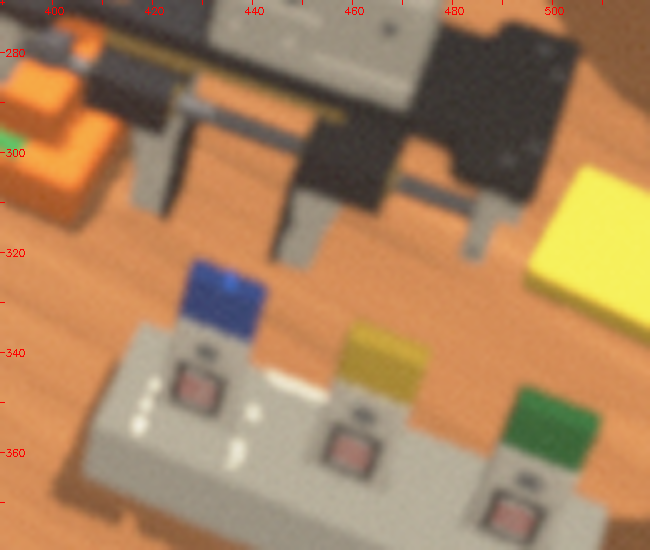

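The fingers at (422,305) and (450,315) straddle the blue top at (435,327). I'll check that the grey part at (485,315) clears the yellow cassette before descending.

Run:
```python
from h import *
s=r.get_state();p=s["tcp_pos"];a=np.radians(s["eef_rot"][2])
X=np.array([np.cos(a),np.sin(a),0]);Y=np.array([-np.sin(a),np.cos(a),0]);Z=np.array([0,0,1])
for x in(-.039,0,.039):
  for y in(.02,.04,.075,.0965):
    print(x,y,[proj("scene",p+x*X+y*Y+z*Z)[0].round(0).tolist() for z in(0,.03,.066)])
print(proj("top",p))
```

```text
-0.039 0.02 [[452.0, 306.0], [455.0, 295.0], [459.0, 281.0]]
-0.039 0.04 [[462.0, 310.0], [466.0, 299.0], [470.0, 285.0]]
-0.039 0.075 [[481.0, 317.0], [485.0, 306.0], [490.0, 292.0]]
-0.039 0.0965 [[492.0, 321.0], [497.0, 310.0], [502.0, 296.0]]
0 0.02 [[446.0, 320.0], [449.0, 309.0], [453.0, 295.0]]
0 0.04 [[457.0, 324.0], [460.0, 313.0], [464.0, 299.0]]
0 0.075 [[476.0, 331.0], [480.0, 320.0], [485.0, 306.0]]
0 0.0965 [[488.0, 335.0], [492.0, 324.0], [497.0, 311.0]]
0.039 0.02 [[440.0, 334.0], [443.0, 323.0], [447.0, 309.0]]
0.039 0.04 [[451.0, 338.0], [454.0, 328.0], [458.0, 314.0]]
0.039 0.075 [[470.0, 346.0], [474.0, 335.0], [479.0, 321.0]]
0.039 0.0965 [[483.0, 351.0], [487.0, 340.0], [492.0, 326.0]]
[[210.86580116 258.66962771]]
```

step_arm(plan=[[0.004,-0.023,0,0,38],[0.004,-0.023,0.04,0,38],[0.004,-0.023,0.08,0,38],[0.004,-0.023,0.12,0,38],[0.004,-0.023,0.12,0,38]])

```text
time_s: 5.47
tcp_pos: [0.5196, 0.2312, 0.104]
eef_rot: [179.9, 0.2, 10.4]
contact_force: [-0.5, -0.5, -0.9]
gripper_width: 0.0382
gripper_force: 0.0
```

step_arm(plan=[[0,0,0.04,0,38],[0,0,0.08,0,38],[0,0,0.1,0,38],[0,0,0.1,0,38]])

```text
time_s: 5.8
tcp_pos: [0.5202, 0.2314, 0.0797]
eef_rot: [179.9, 0.1, 10.4]
contact_force: [0.4, -0.4, 0.5]
gripper_width: 0.0377
gripper_force: 0.0
```

step_arm(plan=[[0,0,0,0,28],[0,0,0,0,26],[0,0,0,0,26],[0,0,0,0,26],[0,0,0,0,26]], newtons=10)

```text
time_s: 6.22
tcp_pos: [0.5212, 0.2322, 0.0819]
eef_rot: [-180.0, -0.0, 10.4]
contact_force: [0.1, -0.6, -0.6]
gripper_width: 0.0296
gripper_force: 10.0
```

step_arm(plan=[[0,0,-0.03,0,26],[0,0,-0.08,0,26],[0,0,-0.14,0,26],[0,0,-0.2,0,26],[0,0,-0.22,0,26],[0.08,0,-0.22,0,26],[0.16,0,-0.22,0,26],[0.22,0,-0.22,0,26],[0.22,0,-0.22,0,26],[0.22,0,-0.22,0,26]])

```text
time_s: 7.05
tcp_pos: [0.5753, 0.2419, 0.136]
eef_rot: [180.0, 0.1, 10.4]
contact_force: [-0.1, 0.7, -0.8]
gripper_width: 0.0302
gripper_force: 10.0
```

Run:
```python
from h import *
s=r.get_state();print(s["tcp_pos"],s["eef_rot"],s["gripper_width"],s["gripper_force"])
a,t=eyes.capture("scene"),eyes.capture("top")
cv2.imwrite("pics/m5.png",crop(a,375,275,150,120,5))
```

```text
[0.57527858 0.24186181 0.13595662] [1.79983827e+02 5.03641755e-02 1.04007395e+01] 0.0301966535282339 9.999850080348551
```

View pics/m5.png

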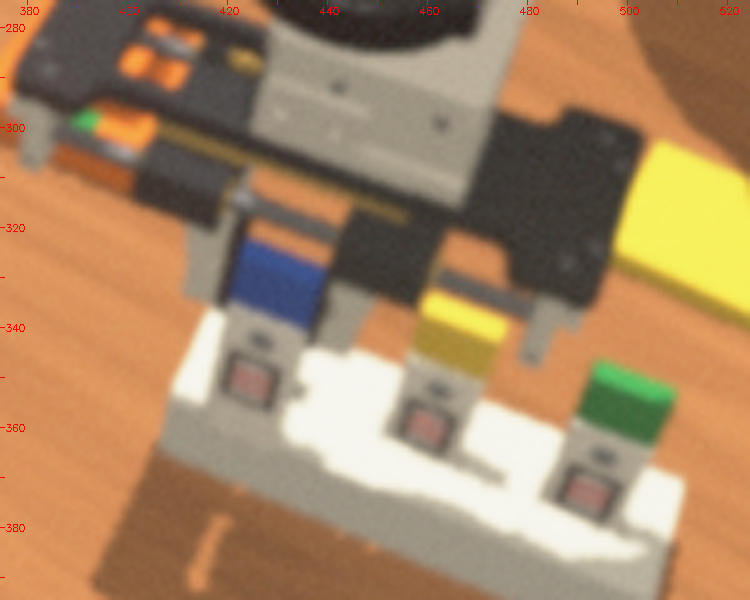

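The cassette is held upright (window at (424,350)), clear in front of the rack. Next I lower it and tilt it against the rack's front edge.

step_arm(plan=[[0,0,0.06,0,26],[0,0,0.12,0,26],[0,0,0.18,0,26],[0,0,0.184,0,26],[0,0,0.184,0,26]])

```text
time_s: 7.57
tcp_pos: [0.5743, 0.2417, 0.0902]
eef_rot: [179.9, 0.1, 10.5]
contact_force: [-0.0, 0.2, -0.3]
gripper_width: 0.0296
gripper_force: 10.0
```

step_arm(plan=[[-0.04,0,0,0,26],[-0.07,0,0,0,26],[-0.085,0,0,0,26],[-0.1,0,0,0,26],[-0.11,0,0,0,26],[-0.12,0,0,0,26],[-0.13,0,0,0,26],[-0.13,0,0,0,26]])

```text
time_s: 8.23
tcp_pos: [0.5431, 0.2363, 0.0909]
eef_rot: [-180.0, -0.0, 10.5]
contact_force: [1.2, 0.3, 0.0]
gripper_width: 0.03
gripper_force: 10.0
```

step_arm(plan=[[-0.015,0,0,0,26],[-0.03,0,0,0,26],[-0.045,0,0,0,26],[-0.06,0,0,0,26],[-0.06,0,0,0,26],[-0.06,0,0,0,26]])

```text
time_s: 8.73
tcp_pos: [0.5278, 0.2332, 0.0905]
eef_rot: [180.0, 0.1, 10.5]
contact_force: [-0.5, -0.0, 0.4]
gripper_width: 0.0298
gripper_force: 10.0
```

step_arm(plan=[[0.1,0,0,0,26],[0.2,0,0,0,26],[0.25,0,-0.1,0,26],[0.25,0,-0.25,0,26],[0.25,0,-0.4,0,26],[0.25,0,-0.5,0,26],[0.25,0,-0.5,0,26],[0.25,0,-0.5,0,26]])

```text
time_s: 9.4
tcp_pos: [0.5903, 0.2451, 0.2172]
eef_rot: [-179.9, -0.1, 10.4]
contact_force: [-0.5, 0.3, -0.2]
gripper_width: 0.03
gripper_force: 10.0
```

Run:
```python
from h import *
s=r.get_state();print(s["tcp_pos"],s["eef_rot"],s["gripper_width"],s["gripper_force"])
a,t=eyes.capture("scene"),eyes.capture("top")
cv2.imwrite("pics/s6.png",a[:,:,::-1]);cv2.imwrite("pics/t6.png",t[:,:,::-1])
print(proj("scene",s["tcp_pos"]))
cv2.imwrite("pics/m6.png",crop(a,360,250,130,100,6))
```

```text
[0.59029482 0.24510423 0.21717187] [-1.79911589e+02 -1.29959751e-01  1.04370596e+01] 0.029961969359678806 9.999878285452724
[[434.65029223 313.70230244]]
```

View pics/m6.png

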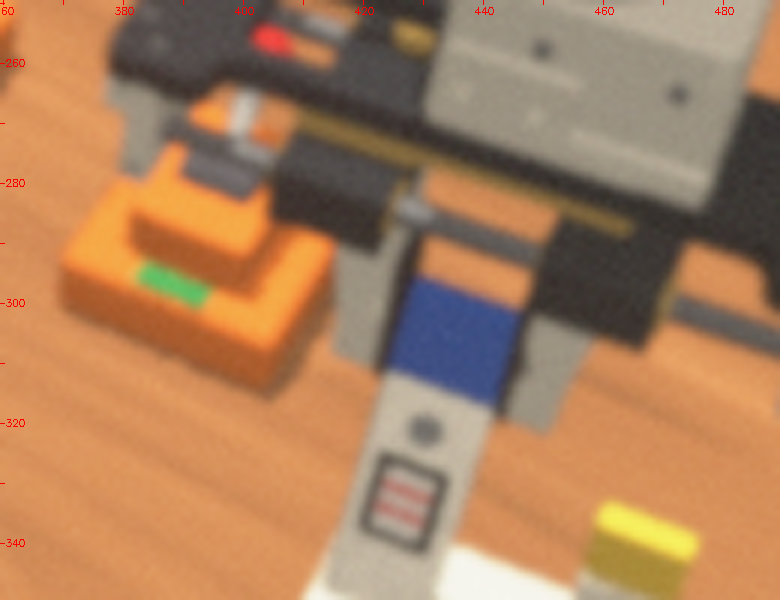

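```bash
cat > cas.py <<'E'
from h import *
from scipy.optimize import least_squares
L=[(.005,-.015,.05),(.005,.015,.05),(.005,-.015,.022),(.005,.015,.022),(.005,-.01,0),(.005,.01,0),(.005,.01,-.026),(.005,-.01,-.026)]
def Rc(yaw,th):
    c,s=np.cos(yaw),np.sin(yaw);a,b=np.cos(th),np.sin(th)
    return np.array([[c,-s,0],[s,c,0],[0,0,1]])@np.array([[a,0,-b],[0,1,0],[b,0,a]])
def fit(G,yaw0,px,sig=(.002,.002,.002,.5)):
    L_=np.array(L)
    def pose(p): 
        R=Rc(yaw0+p[5],p[0]); C=G+p[1:4]+R@[0,0,-p[4]]; return R,C   # p[4]: grasp above centre
    def res(p):
        R,C=pose(p); e=(proj("scene",L_@R.T+C)-px).ravel()/.5
        return np.r_[e,p[1:4]/.0025,(p[4]-.039)/.004,p[5]/.02]
    s=least_squares(res,[.3,0,0,0,.039,0]); R,C=pose(s.x)
    J=np.linalg.inv(s.jac.T@s.jac)
    print("tilt deg",np.degrees(s.x[0]),"+-",np.degrees(J[0,0]**.5),"off mm",s.x[1:4]*1e3,"s mm",s.x[4]*1e3,"dyaw",np.degrees(s.x[5]))
    print((res(s.x)[:16]*.5).round(1)); print("window",C+R@[.005,0,-.013]); return s.x,R,C
E
python3 - <<'E'
from cas import *
m=np.array([(419,278),(521,312),(388,370),(497,405),(382,452),(446,478),(424,552),(360,528)],float)
fit(np.array([.5903,.2451,.2172+.019]),np.radians(10.4),m/6+[360,250])
E
```

```text
tilt deg 24.86369809911828 +- 1.4587790291984764 off mm [-1.19510928 -0.64857631 -0.01434219] s mm 37.64006296915493 dyaw 0.2512275780841576
[-0.7 -0.3  0.5  0.6 -0.3 -0.2 -0.5  0.7  0.  -0.9  1.2 -0.7  0.4  0.8
 -0.6  0.2]
window [0.6144886  0.24922535 0.1923417 ]
```

The cassette is tilted with the blue end leaning back. One view gives 24.9 ± 1.5° where my geometry expected 20°. I'll turn to the reader's heading, where the scene camera sees the plate edge-on, and measure it properly.

step_arm(plan=[[0,0,0,0.1,26],[0,0,0,0.2,26],[0,0,0,0.3,26],[0,0,0,0.4,26],[0,0,0,0.5,26],[0,0,0,0.6,26],[0,0,0,0.7,26],[0,0,0,0.8,26],[0,0,0,0.9,26],[0,0,0,1,26],[0,0,0,1,26]])

```text
time_s: 10.42
tcp_pos: [0.5891, 0.2443, 0.2135]
eef_rot: [179.8, 0.0, -49.8]
contact_force: [0.3, 0.1, 0.2]
gripper_width: 0.0296
gripper_force: 10.0
```

step_arm(plan=[[0,0,0,0.05,26],[0,0,0,0.055,26],[0,0,0,0.055,26]])

```text
time_s: 10.67
tcp_pos: [0.5895, 0.2445, 0.2145]
eef_rot: [179.9, 0.0, -52.7]
contact_force: [-0.6, -0.7, 0.0]
gripper_width: 0.03
gripper_force: 10.0
```

Run:
```python
from h import *
s=r.get_state();print(s["tcp_pos"],s["eef_rot"],s["gripper_width"],s["gripper_force"],s["joints"].round(1))
a,t=eyes.capture("scene"),eyes.capture("top")
cv2.imwrite("pics/s7.png",a[:,:,::-1]);cv2.imwrite("pics/t7.png",t[:,:,::-1])
print(proj("scene",s["tcp_pos"]))
cv2.imwrite("pics/m7.png",crop(a,395,280,80,75,8))
```

```text
[0.58952167 0.244538   0.21452375] [ 1.79896992e+02  4.71864015e-03 -5.26729045e+01] 0.0299644528741712 10.000298134982586 [ 40.   17.6  -5.2  -0.  -67.3  -2.7]
[[434.29219061 314.33819233]]
```

View pics/m7.png

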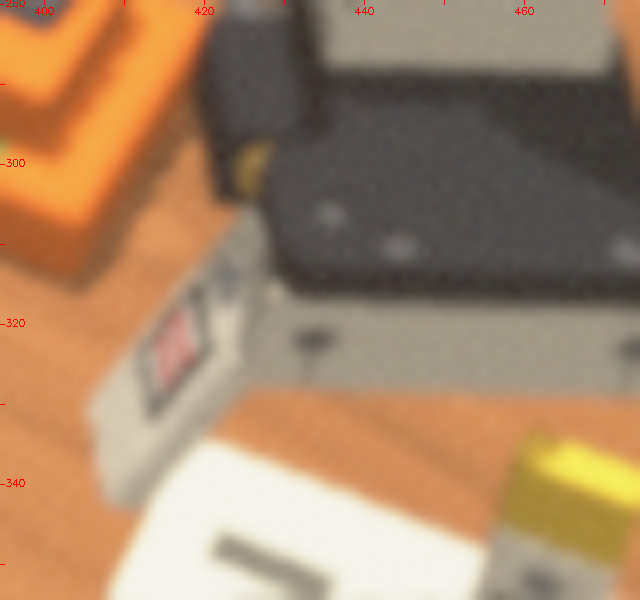

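Run:
```python
import cas; from cas import *
cas.L=[(.005,-.015,-.05),(.005,.015,-.05),(.005,-.01,0),(.005,.01,0),(.005,.01,-.026),(.005,-.01,-.026)]
m=np.array([(88,408),(108,500),(195,285),(212,345),(152,418),(133,365)],float)
px=m/8+[395,280]
G=np.array([.5895,.2445,.2145+.019])
x,R,C=cas.fit(G,np.radians(-52.7),px)
for th in(16,20,24):
    R=Rc(np.radians(-52.7),np.radians(th)); C=G+R@[0,0,-.0385]
    print(th,((proj("scene",np.array(cas.L+[(-.005,.015,-.05)])@R.T+C)-[395,280])*8).round(0).tolist())
```

```text
tilt deg 19.317786903767654 +- 0.9749507606515546 off mm [-1.15529204 -3.47968759  0.33207034] s mm 39.93258407267009 dyaw 0.3660116882162995
[-0.1 -0.8 -0.5  1.3  0.1 -0.8 -0.2  0.8  0.   1.   0.8 -1.5 -0.2 -0.7
  0.1  0.1]
window [0.60192789 0.22342416 0.18553372]
16 [[121.0, 415.0], [139.0, 525.0], [220.0, 289.0], [234.0, 363.0], [182.0, 439.0], [169.0, 365.0], [182.0, 534.0]]
20 [[97.0, 408.0], [113.0, 517.0], [209.0, 285.0], [223.0, 359.0], [163.0, 433.0], [151.0, 360.0], [155.0, 529.0]]
24 [[73.0, 399.0], [89.0, 509.0], [199.0, 281.0], [213.0, 354.0], [146.0, 426.0], [134.0, 353.0], [129.0, 522.0]]
```

Run:
```python
from cas import *
L1=np.array(L); m1=np.array([(419,278),(521,312),(388,370),(497,405),(382,452),(446,478),(424,552),(360,528)],float)/6+[360,250]
L2=np.array([(.005,-.015,-.05),(.005,.015,-.05),(.005,-.01,0),(.005,.01,0),(.005,.01,-.026),(.005,-.01,-.026)])
m2=np.array([(88,408),(108,500),(195,285),(212,345),(152,418),(133,365)],float)/8+[395,280]
V=[(L1,m1,np.array([.5903,.2451,.2362]),np.radians(10.4)),(L2,m2,np.array([.5895,.2445,.2335]),np.radians(-52.7))]
def res(p,split=False):
    th,s,dx=p[:3]; e=[]
    for Lk,mk,G,yw in V:
        R=Rc(yw,th); T=Rc(yw,0); C=G+p[3:6]+T@[dx,0,0]+R@[0,0,-s]
        e.append(((proj("scene",Lk@R.T+C)-mk)/.6).ravel())
    return np.r_[e[0],e[1],(s-.039)/.003,dx/.0015,p[3:6]/.002]
f=least_squares(res,[.35,.039,0,0,0,0],loss="soft_l1"); J=np.linalg.inv(f.jac.T@f.jac)
print(np.degrees(f.x[0]),np.degrees(J[0,0]**.5),f.x[1:]*1e3); print((res(f.x)*.6).round(1))
```

```text
22.004246958527713 1.1835227099967003 [38.17513117  0.41813868 -0.82270227 -0.63651708  0.71185103]
[-1.   0.2  0.2  1.2 -0.4 -0.  -0.7  0.9 -0.  -0.9  1.1 -0.7  0.5  0.5
 -0.5 -0.2 -0.6 -1.4 -1.1  0.8  1.  -1.1  0.5  0.5  0.1  0.6  1.  -1.9
 -0.2  0.2 -0.2 -0.2  0.2]
```

```bash
cat > tgt.py <<'E'
import re
src=open("fit.py").read()
# shift every hand-read pixel by +0.5 (corner-origin convention)
import fit as F
E
sed -e 's/proj(n,rz(p\[2\])@loc\[i\]+\[p\[0\],p\[1\],0\])\[0\]-uv)/proj(n,rz(p[2])@loc[i]+[p[0],p[1],0])[0]-np.array(uv)-.5)/' -e 's/tri((214,220.5),(385.3,196.3))/tri((214.5,221),(385.8,196.8))/' fit.py > fit2.py; rm tgt.py; python3 fit2.py | head -6
```

```text
rack [0.5088 0.2917 0.184 ] 10.54 res [ 0.7  0.6  0.4  0.4  0.1 -0.3  0.9  0.3  0.3  0.8  0.3 -0.2  0.1  1.2
 -0.1  0. ]
lamp [0.5638 0.0037 0.1587] 9.09 res [-0.1 -0.4  0.2 -0.7  0.7  0.8  0.2  0.3 -0.7  0.8  0.  -1.3  1.4  0.1
  0.3  0.4]
reader [ 0.6929 -0.2392 -0.9207] -52.75 res [-0.9 -1.  -0.   0.3  0.9  0.1 -1.4 -0.1 -0.3  0.3  0.7 -0.6  0.9 -0.1]
ball (array([5.43204080e-01, 2.53259226e-04, 1.02161602e-01]), np.float64(0.003490220693061217)) ball exp [ 5.40150016e-01 -1.10154166e-04  9.58791281e-02]
```

step_arm(plan=[[0.04,0.03,-0.01,0,26],[0.1,0.08,-0.02,0,26],[0.17,0.13,-0.04,0,26],[0.24,0.18,-0.04,0,26],[0.31,0.23,-0.04,0,26],[0.38,0.29,-0.04,0,26],[0.45,0.34,-0.04,0,26],[0.52,0.4,-0.04,0,26],[0.59,0.45,-0.04,0,26],[0.65,0.5,-0.04,0,26],[0.7,0.54,-0.04,0,26],[0.7,0.54,-0.04,0,26]])

```text
time_s: 11.77
tcp_pos: [0.5871, 0.02, 0.2261]
eef_rot: [180.0, -0.0, -53.0]
contact_force: [-0.3, 1.2, -0.5]
gripper_width: 0.0301
gripper_force: 10.0
```

step_arm(plan=[[0.04,0.03,0,0,26],[0.1,0.08,0,0,26],[0.17,0.13,0,0,26],[0.24,0.18,0,0,26],[0.3,0.22,0,0,26],[0.35,0.255,0,0,26],[0.38,0.277,0,0,26],[0.39,0.285,0,0,26],[0.39,0.285,0,0,26],[0.39,0.285,0,0,26]])

```text
time_s: 12.6
tcp_pos: [0.59, -0.0968, 0.2256]
eef_rot: [-180.0, 0.0, -52.9]
contact_force: [-0.5, 0.3, 0.1]
gripper_width: 0.03
gripper_force: 10.0
```

Run:
```python
from h import *
s=r.get_state();print(s["tcp_pos"],s["eef_rot"],s["gripper_width"],s["gripper_force"])
a,t=eyes.capture("scene"),eyes.capture("top")
cv2.imwrite("pics/s8.png",a[:,:,::-1]);cv2.imwrite("pics/t8.png",t[:,:,::-1])
print(proj("scene",s["tcp_pos"]),proj("top",s["tcp_pos"]))
c=np.zeros((600,800,3),np.uint8);x=crop(a,165,195,110,100,5);y=crop(t,335,165,50,100,5)
c[:500,:550]=x;c[:500,550:]=y;cv2.imwrite("pics/m8.png",c)
```

```text
[ 0.58997991 -0.09675067  0.22563909] [-1.79987891e+02  3.10698045e-03 -5.28533856e+01] 0.03003828975884625 10.000007366761565
[[282.93078372 229.34277079]] [[338.16801104 228.87021504]]
```

View pics/m8.png

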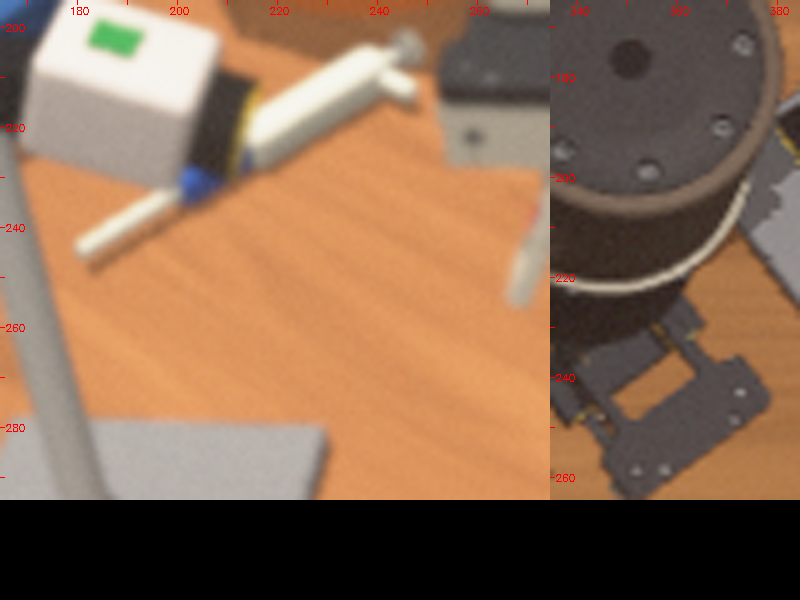

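step_arm(plan=[[0.01,0.0125,0,0,26],[0.01,0.0125,0,0,26],[0.01,0.0125,0,0,26]])

```text
time_s: 12.95
tcp_pos: [0.5891, -0.1006, 0.2256]
eef_rot: [-180.0, -0.0, -52.8]
contact_force: [-0.6, -1.4, -0.6]
gripper_width: 0.0298
gripper_force: 10.0
```

Run:
```python
from cas import *
s=r.get_state();print(s["tcp_pos"],s["eef_rot"])
a=np.mean([eyes.capture("scene").astype(float) for _ in range(4)],0).astype(np.uint8)
cv2.imwrite("pics/s9.png",a[:,:,::-1])
x=crop(a,252,205,60,60,10);
cv2.imwrite("pics/m9.png",x)
Lq=np.array([(.005,-.015,-.05),(.005,.015,-.05),(-.005,.015,-.05),(.005,.015,0),(-.005,.015,0)])
for th in (16,20,24):
    R=Rc(np.radians(-52.85),np.radians(th));C=s["tcp_pos"]+[-.0008,-.0006,.019+.0007]+R@[0,0,-.0385]
    print(th,((proj("scene",Lq@R.T+C)-[252,205])*10).round(0).tolist())
```

```text
[ 0.58906656 -0.1006097   0.22558483] [-1.79998604e+02 -1.31684792e-04 -5.28296593e+01]
16 [[187.0, 422.0], [169.0, 513.0], [216.0, 524.0], [220.0, 336.0], [268.0, 348.0]]
20 [[160.0, 413.0], [141.0, 504.0], [187.0, 518.0], [208.0, 332.0], [255.0, 346.0]]
24 [[133.0, 403.0], [114.0, 494.0], [158.0, 510.0], [196.0, 326.0], [242.0, 343.0]]
```

View pics/m9.png

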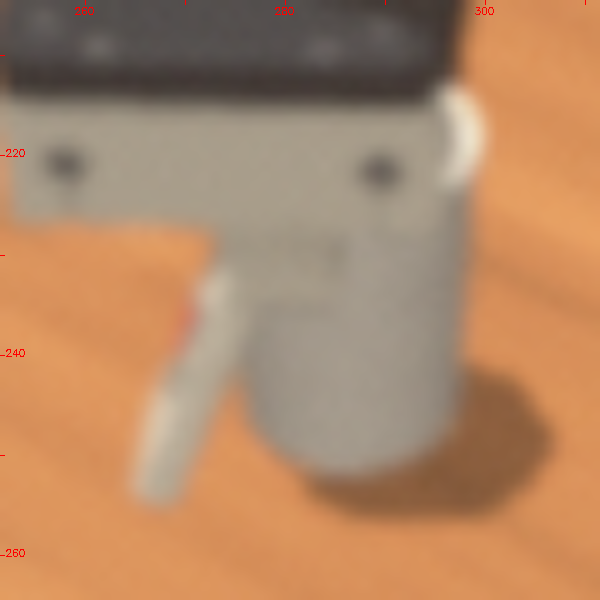

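Run:
```python
from cas import *
print(proj("scene",[.6702,-.2096,.24]),"obs 214.5,221", proj("top",[.6702,-.2096,.24]),"obs 385.8,196.8")
print("tri",tri((214.5,221),(385.8,196.8)))
a=cv2.imread("pics/s9.png")[:,:,::-1].astype(float)
# wood vs grey: saturation profile along the plate's axis, near the tip
mid=np.array([252,205])+np.array([157,496])/10; up=np.array([70,-158.]);up/=np.linalg.norm(up)
for d in np.arange(-5,6,.5):
    p=mid+up*d-.5; v=cv2.getRectSubPix(a.astype(np.float32),(1,1),tuple(map(float,p)))[0,0]; print(d,(v[0]-v[2]).round(0),end="; ")
```

```text
[[215.06682944 220.81108046]] obs 214.5,221 [[385.39309205 196.07365508]] obs 385.8,196.8
tri (array([ 0.66949053, -0.21142521,  0.23810201]), np.float64(0.0015869636267315304))
-5.0 128.0; -4.5 127.0; -4.0 127.0; -3.5 126.0; -3.0 124.0; -2.5 119.0; -2.0 113.0; -1.5 98.0; -1.0 83.0; -0.5 66.0; 0.0 52.0; 0.5 45.0; 1.0 39.0; 1.5 36.0; 2.0 34.0; 2.5 35.0; 3.0 35.0; 3.5 35.0; 4.0 34.0; 4.5 33.0; 5.0 35.0; 5.5 35.0;
```

step_arm(plan=[[-0.002,0,0.004,0,26],[-0.002,0,0.004,0,26],[-0.002,0,0.004,0,26],[-0.002,0,0.004,0,26],[-0.002,0,0.004,0,26],[-0.002,0,0.004,0,26]])

```text
time_s: 13.65
tcp_pos: [0.5888, -0.1005, 0.2246]
eef_rot: [180.0, -0.0, -52.9]
contact_force: [0.0, 0.3, -0.5]
gripper_width: 0.03
gripper_force: 10.0
```

Run:
```python
from h import *
s=r.get_state();print(s["time_s"],s["tcp_pos"],s["eef_rot"],s["qd"].round(2))
cv2.imwrite("pics/s10.png",eyes.capture("scene")[:,:,::-1])
```

```text
13.65 [ 0.58877743 -0.10047261  0.22457075] [ 1.79998264e+02 -8.27748760e-04 -5.28551199e+01] [-0.04 -0.05 -0.07 -0.11 -0.07 -0.05]
```

View pics/s10.png

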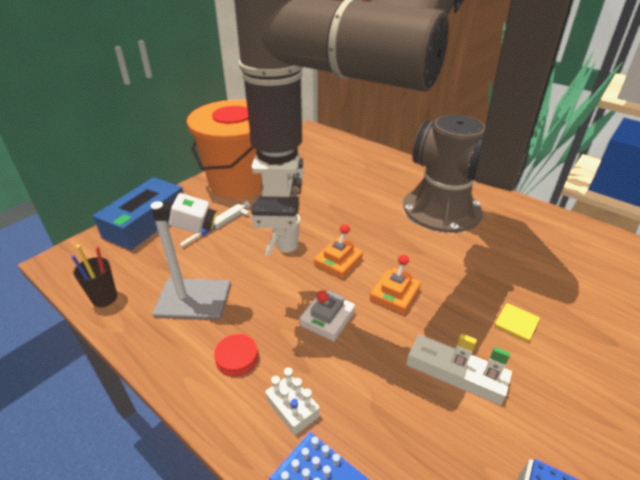

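The lamp lever is over on the green side (322,297) and yellow and green are still in the rack. The cassette is held at (272,243), tilted and steady in front of the lens, and everything else is where it was.

```bash
python3 -c "
from plant import workorder
print(workorder.close_job())"
```

```text
the job is handed in; nothing more can be done
None
```

The job is handed in at about 13.7 s: the lamp is switched on, and the blue cassette is held steady in front of the reader lens at 12 cm and about 20° tilt, both as measured from the camera pictures (good to about 2 mm and 1°).

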